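Load the setting plug and unclip the carrier from its dock

ROBOT

A 6-joint arm with a two-finger parallel gripper is mounted at the origin on a cart in front of the work surface, level with it; the furniture and walls round the work are solid. World frame = base frame: x ahead of the robot, y to its left, z up, the work surface at z = 0. Lengths are in mm, angles in rad, forces in N, time in s.
With the tool pointing down it reaches from about 400 to 925 mm from the base axis. Payload 12.5 kg.
Tool frame: the origin (TCP) lies midway between the tips of the shut fingers; the grasp point (between the pads) lies 19 mm behind it; z points along the fingers, y is the line along which they close (so a half turn about z gives the same grasp; the last joint's range is limited). The gripper opens to 95 mm and grips with 3 to 60 N. Pads are 20 mm wide; open, the fingers measure 119 mm over their backs; the gripper's body (75 mm by 180 mm) begins 59 mm behind the grasp point.
Start: joints at [1.234, 0.491, 1.559, -0, 1.092, -0.106], TCP at [142.954, 608.45, 214.661] pointing down, gripper open.
Joint ranges: [-3.1, 3.1], [-0.84, 2.19], [0.05, 2.79], [-1.13, 4.28], [0.06, 2.93], [-2.69, 2.69]. Speed limits (rad/s): [2.22, 2.22, 2.79, 3.14, 3.14, 3.14].

INTERFACE

Orientations are given as [roll, pitch, yaw] about the fixed x, y, z axes, in that order (R = Rz(yaw) Ry(pitch) Rx(roll)).
In Python, from cell import readout, eyes, env gives the robot as it stands.
- The arm moves only by the tool move_arm, never from a script. Its argument "plan" is a list of rows, each a list of 3 entries, a list of its own where there are three numbers: the turn, a rotation vector about the tool's x, y, z in degrees, then the shift along the tool's x, y, z in m, then the gripper command: -1 is shut, 1 is fully open, values between are in proportion. In form: [[[ax, ay, az], [x, y, z], jaw], ...]. A call has 1 to 5 rows; each row is the pose to reach, as a shift and turn from the pose commanded when the call began, along the tool's axes at that moment; what a row does not reach only later rows make up. A row lasts 1/8 s, in which the tool goes at most 62.5 mm and 10.7 degrees, less where a joint would pass 70% of its speed; a pose out of reach is approached as far as the arm can. A call with a gripper value outside its range is refused whole. The fingers move at their own pace and stop on an object; the grip force is fixed at half the most. Time passes only in rows, so rows that repeat a pose let the fingers close. It gives the time, the measured TCP pose, the force, the opening and the grip force at its end, in the units of the state.
- readout.state(): the state, without advancing time (a new reading comes with each control period).
- eyes.read_camera(name): name is "scene" or "top"; returns a dict with "img" (400x640x3 uint8, red, green, blue), "K" (3x3 intrinsics, pixels), "dist" ([k1, k2, p1, p2, k3] as OpenCV has them; the pictures are not rectified), "extrinsics" (4x4, takes a point from camera to world coordinates). Camera axes: x right, y up, looking along -z (the intrinsics and any distortion apply to the point x, -y, -z); pixel columns grow to the right and rows downward; lengths in mm; the calibration is good to about 2 mm. A picture is of the moment at which its call begins. There is no depth.
- env.job_done(): hands the job in; it is judged then, once.
Trained networks look in a picture, given as the dict that the camera call returned (one of the last four; its "shot" number tells which), for a name from the list of things; names that differ only in an ending like _2 or _b are one class to them, and where a whole thing is asked for, a point or a joint stands for the part that bears it (a point fixed in the world has none). Each returns a list of dicts, best first, with "score" (0 to 1); they miss things now and then, are a little off and sometimes report something else, mostly with a low value. They report only what shows in the picture. A call takes as long as a camera call.
- eyes.cut_out(picture, name): "mask" (400x640 bool, what is visible of it) and "uv" ([column, row] in pixels, amid what is visible of it).
The state is a dict: "t": time; "joints": joint angles; "qvel": joint speeds; "tau": joint torques, N m; "eef_pos": TCP position; "tcp_rot": TCP orientation; "ft_force": force on the tool from outside, world axes, zero at the start; "moment": the same for the moment, N m; "opening": opening from 0.0 (shut) to 1.0 (fully open); "grip_force": force on a finger pad.
Only numpy, scipy, OpenCV 4.12 (cv2) and the standard library are available. Lean on these libraries where they do the work, as an engineer would, in place of code of your own. Each camera call takes 0.05 s, during which the arm holds its last target. There are 200 camera calls.

TASK

Of the three setting plugs on the bench, take the one whose foot properly fits the round socket in the clip-in carrier, set it upright and fully home in the socket and let go of it. Then pinch the carrier's two side catches together between the fingers, lift the carrier straight out of its dock with the plug in it, and finish while still holding it by the pinched catches, level and still, at least 10 cm higher than it sat. Leave the other two plugs standing where they are and do not disturb the tin, the steel block or the flask.

Things in the scene. Friction and masses are not known exactly. Their poses are not given: they have to be found in the camera images.
- dock: the dock, a fixed dark steel plate 104 (its x) x 96 (its y) x 8 mm on the bench with two grey side walls at its +y and -y sides; walls and stops rise no higher than 27 mm above the bench. Inward lips on the walls hold the carrier's catches down. Origin: centre of the underside, on the bench. Position and yaw vary
- carrier: the clip-in carrier sitting in the dock, a loose aluminium block 70 (its x) x 40 (its y) x 42 mm, about 0.24 kg with its two black catches. Origin: centre of the block's underside, 8 mm above the bench when docked; axes parallel to the dock's, z up; about 1.5 mm of play sideways. The catches stand along its +y and -y sides and it cannot leave the dock until both are pressed in. It comes out straight upward and is clear of the dock after 20 mm
- carrier_grip (a point): point midway between the two catches at the height to pinch them, 44 mm above the carrier's underside (52 mm above the bench when docked). Pinch along the carrier's y axis: the catches are upright black plates 28 mm wide (along x) with outer faces 60 mm apart when sprung out and 48 mm apart when fully pinched; they reach up to 54 mm above the carrier's underside and are free to grip from 20 mm above it upward
- socket_mouth (a point): mouth centre of the round socket in the carrier's top face, 42 mm above its underside; socket 28 mm across, 18 mm deep, flat floor, 2 mm bevelled rim; z up. The catches rise 12 mm above this face, inner faces 26 mm off along y: fingers letting go of a plug here have room only opening along the carrier's x. A plug fully home has its top 37 mm and its centre 9.5 mm above this face
- catch_left (a joint): inward travel of the catch on the carrier's +y side, m: 0 sprung out (locked), 0.006 fully pressed; it lets go of the dock beyond about 0.0035 (a little more or less as the carrier sits to one side); spring 2 N at the start to 5 N fully in
- catch_right (a joint): the same for the catch on the carrier's -y side
- plug_small_center (a point): centre (half-way up, 27.5 mm above the foot's underside) of the thin-footed setting plug: turned plain steel, 55 mm tall, standing upright and loose on the bench, about 0.09 kg; its round foot is 20 mm across and 18 mm tall (2 mm bevel below), above it from 20 mm up to the top is a plain round handle 16 mm across. z axis up along the plug
- plug_mid_center (a point): centre (half-way up, 27.5 mm above the foot's underside) of the middle-footed setting plug: turned plain steel, 55 mm tall, standing upright and loose on the bench, about 0.09 kg; its round foot is 26 mm across and 18 mm tall (2 mm bevel below), above it from 20 mm up to the top is a plain round handle 16 mm across. z axis up along the plug
- plug_large_center (a point): centre (half-way up, 27.5 mm above the foot's underside) of the thick-footed setting plug: turned plain steel, 55 mm tall, standing upright and loose on the bench, about 0.09 kg; its round foot is 32 mm across and 18 mm tall (2 mm bevel below), above it from 20 mm up to the top is a plain round handle 16 mm across. z axis up along the plug
- grease_tin: round tin, 70 mm across, 31 mm tall; bystander, not part of the job; origin at the centre of its underside
- gauge_block: ground steel setting block, 30x35x28 mm; bystander, not part of the job; origin at the centre of its underside
- tea_flask: upright drinking flask, 86 mm across, 170 mm tall; bystander, not part of the job; origin at the centre of its underside

How it is judged (in metres and radians):
On the way:
1. the plug that fits stands fully home in the carrier's socket, upright and let go, with the carrier still in its dock (z of plug_mid_center in the frame of socket_mouth between 0.005 and 0.012 m and horizontal distance between plug_mid_center and socket_mouth below 0.006 m and angle between plug_mid's own z axis and vertical below 0.12 rad and contact force between the fingers and plug_mid below 0.05 N and distance of carrier from where it was at the start of the episode below 0.01 m), for 0.2 s.
At the end, for the whole second after the job is handed in: carrier level (0.2 rad), still, at least 95 mm above where it sat, clear of the dock, held by both catches, each pinched in over 3.5 mm; the 26 mm plug home in its socket (2.5 mm in height, 6 mm sideways), not touched by the fingers; the other plugs standing (z of plug_mid_center in the frame of socket_mouth between 0.005 and 0.012 m and horizontal distance between plug_mid_center and socket_mouth below 0.006 m and distance of carrier from where it was at the start of the episode above 0.095 m and z of carrier_grip in the frame of dock above 0.147 m and angle between carrier's own z axis and vertical below 0.2 rad and value of joint each of catch_left, catch_right above 0.0035 m and contact force between the fingers and catch_left above 1 N and contact force between the fingers and catch_right above 1 N and contact force between carrier and dock below 0.05 N and contact force between the fingers and plug_mid below 0.05 N and linear speed of carrier below 0.03 m/s and angle between each of plug_small, plug_large's own z axis and vertical below 0.1 rad); the arm keeps its last pose, push and grip.
It fails at once if plug small (a plug that does not fit) is knocked over or moved more than 30 mm (distance of plug_small_center from where it was at the start of the episode above 0.03 m or angle between plug_small's own z axis and vertical above 0.4 rad).
It fails at once if plug large (a plug that does not fit) is knocked over or moved more than 30 mm (distance of plug_large_center from where it was at the start of the episode above 0.03 m or angle between plug_large's own z axis and vertical above 0.4 rad).
It fails at once if the grease tin is moved more than 20 mm (distance of grease_tin from where it was at the start of the episode above 0.02 m).
It fails at once if the gauge block is moved more than 20 mm (distance of gauge_block from where it was at the start of the episode above 0.02 m).
It fails at once if the tea flask is moved more than 20 mm (distance of tea_flask from where it was at the start of the episode above 0.02 m).
It also fails if it takes over 64 s, if anything falls off the work surface, if the arm or the gripper's body presses on something with over 40 N, if the wrist force passes 120 N, or if a joint passes its speed limit or range.

## Working session

There is one attempt and no reset: what is moved stays moved. The work goes in short steps, Python scripts to look and compute and a tool call to move; the robot and the scene stay as the last step left them, time stands still between calls to the robot, and variables do not carry over. Pictures are saved under pics/ and viewed, at most 10 in all, crops included, and the job is handed in when it is done.

Besides the shell and the picture viewer there is one more tool, called after ">>>" by a JSON object that holds its "method" and its "body". move_arm: Moves the arm, as the interface text tells. Its arguments: {"type":"object","properties":{"plan":{"type":"array","items":{"type":"array"}}},"required":["plan"]}

```bash
ls; mkdir -p pics; cat > h.py <<'E'
import numpy as np, cv2
from cell import readout, eyes, env
def ray(P,uv):
    n=cv2.undistortPoints(np.array([[uv]],float),np.array(P["K"]),np.array(P["dist"]))[0,0]
    E=np.array(P["extrinsics"]); d=E[:3,:3]@np.array([n[0],-n[1],-1]); return E[:3,3],d/np.linalg.norm(d)
def onz(P,uv,z):
    o,d=ray(P,uv); return o+d*(z-o[2])/d[2]
def proj(P,X):
    E=np.array(P["extrinsics"]); c=(np.atleast_2d(X)-E[:3,3])@E[:3,:3]
    return cv2.projectPoints(c*[1,-1,-1],np.zeros(3),np.zeros(3),np.array(P["K"]),np.array(P["dist"]))[0][:,0]
def tri(rs):
    A=sum(np.eye(3)-np.outer(d,d) for o,d in rs); b=sum((np.eye(3)-np.outer(d,d))@o for o,d in rs); return np.linalg.solve(A,b)
E
python3 - <<'E'
from h import *
print(readout.state())
for n in("scene","top"):
    P=eyes.read_camera(n); cv2.imwrite(f"pics/{n}0.png",P["img"][:,:,::-1]); print(n,P["K"],P["extrinsics"])
    for o in("carrier","dock","catch_left","plug_small_center","plug_mid_center","plug_large_center","grease_tin","gauge_block","tea_flask"):
        for r in eyes.cut_out(P,o)[:2]:
            print(o,round(r["score"],2),np.round(r["uv"],1),r["mask"].sum(),onz(P,r["uv"],27).round(0))
E
```

```text
pics
{'t': 0.0, 'joints': array([ 1.23440342e+00,  4.91575965e-01,  1.55943837e+00,  1.07865431e-05,
        1.09166995e+00, -1.05596706e-01]), 'qvel': array([ 0.00018617,  0.00014172, -0.00059194,  0.00064129,  0.00081599,
       -0.00091091]), 'tau': array([ 1.79095634e-03, -6.12646222e+01, -2.58187580e+01,  6.93069468e-02,
        4.82361973e-02, -1.07997494e-04]), 'eef_pos': array([142.86746189, 608.21593729, 214.05536377]), 'tcp_rot': array([-3.14050812e+00, -1.24571315e-04,  2.91079140e+00]), 'ft_force': array([-0.89288692,  0.14141233, -1.24861027]), 'moment': array([-0.01478426, -0.00995006, -0.02405792]), 'grip_force': 0.0, 'opening': 0.9977062280621141}
scene [[417.22922688   0.         311.32956029]
 [  0.         417.22922688 198.58775199]
 [  0.           0.           1.        ]] [[ 8.19903560e-01  2.95853180e-01 -4.90131665e-01  1.43308912e+02]
 [-5.72488844e-01  4.29423079e-01 -6.98464274e-01 -8.07321297e+02]
 [ 3.83097215e-03  8.53268255e-01  5.21458156e-01  5.26204233e+02]
 [ 0.00000000e+00  0.00000000e+00  0.00000000e+00  1.00000000e+00]]
carrier 0.58 [232.6 186.6]
[... 736 characters left out ...]
035e-02  1.05275939e-01  9.94272995e-01  1.07948545e+03]
 [ 0.00000000e+00  0.00000000e+00  0.00000000e+00  1.00000000e+00]]
carrier 0.63 [253.4 243.2] 700 [480. -17.  27.]
dock 0.56 [259.2 244.3] 1066 [477. -31.  27.]
dock 0.49 [255.  242.6] 727 [481. -21.  27.]
plug_mid_center 0.59 [367.8 217.2] 79 [ 547. -289.   27.]
plug_mid_center 0.56 [331.7 252.3] 129 [ 462. -204.   27.]
plug_large_center 0.45 [330.7 251.5] 130 [ 464. -202.   27.]
grease_tin 0.84 [337.1 167.9] 623 [ 665. -214.   27.]
grease_tin 0.39 [250.  241.5] 723 [483.  -9.  27.]
gauge_block 0.2 [251.2 242.8] 692 [480. -12.  27.]
tea_flask 0.92 [405.6 147.6] 1503 [ 718. -379.   27.]
tea_flask 0.6 [263.5 242.2] 972 [483. -42.  27.]
```

```bash
python3 - <<'E'
import cv2
a=cv2.imread("pics/scene0.png")[150:270,190:390]; cv2.imwrite("pics/sc.png",cv2.resize(a,None,fx=4,fy=4,interpolation=2))
a=cv2.imread("pics/top0.png")[150:280,220:400]; cv2.imwrite("pics/tc.png",cv2.resize(a,None,fx=4,fy=4,interpolation=2))
E
```

```text
(no output)
```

View pics/sc.png

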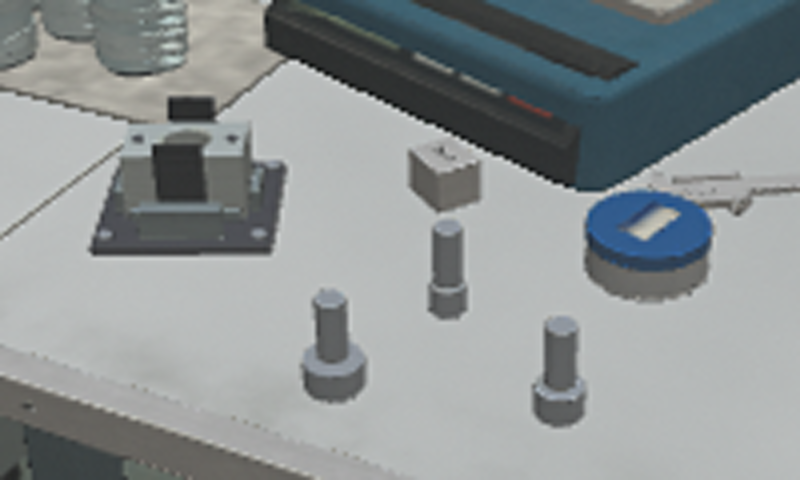

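View pics/tc.png

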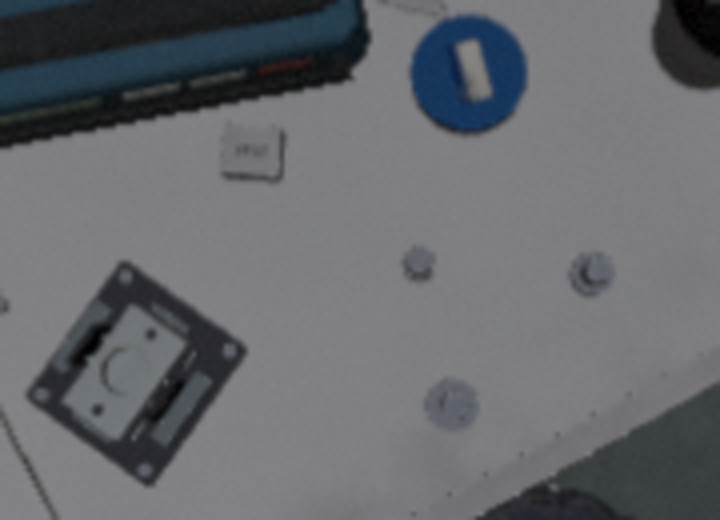

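The scene picture shows the mid plug (26 mm foot) at about (330,243) px, the small one at (302,217) and the large one at (273,237). In the top picture the mid plug is at (368,218), and the dock is centred near (254,243), turned about 35°. I'll fit the models to the image edges in both views.

```bash
cat >> h.py <<'E'
from scipy.optimize import minimize, differential_evolution
def gradmag(P):
    g=cv2.GaussianBlur(P["img"],(0,0),0.7).astype(np.float32)
    gx=cv2.Sobel(g,cv2.CV_32F,1,0);gy=cv2.Sobel(g,cv2.CV_32F,0,1)
    m=np.sqrt((gx**2+gy**2).sum(2)); return np.minimum(m,np.percentile(m,97))
def samp(G,pts): return cv2.remap(G,pts[:,0].astype(np.float32)[None],pts[:,1].astype(np.float32)[None],1)[0].mean()
def poly(c,n=25):
    c=np.array(c,float); r=np.roll(c,-1,0); t=np.linspace(0,1,n,endpoint=False)[:,None,None]
    return (c+(r-c)*t).transpose(1,0,2).reshape(-1,c.shape[1])
def rect(x,y,a,L,W,z):
    R=np.array([[np.cos(a),-np.sin(a)],[np.sin(a),np.cos(a)]])
    p=np.array([[L,W],[-L,W],[-L,-W],[L,-W]])/2@R.T+[x,y]; return np.c_[p,np.full(4,z)]
def circ(x,y,r,z,n=40):
    t=np.linspace(0,2*np.pi,n,endpoint=False); return np.c_[x+r*np.cos(t),y+r*np.sin(t),np.full(n,z)]
def hullp(P,X): return poly(cv2.convexHull(proj(P,X).astype(np.float32))[:,0],6)
def plugscore(Ps,Gs,x,y,R,z0=0):
    s=0
    for P,G in zip(Ps,Gs):
        f=np.r_[circ(x,y,R-1,z0),circ(x,y,R,z0+2),circ(x,y,R,z0+18)]; h=np.r_[circ(x,y,8,z0+22),circ(x,y,8,z0+55)]
        s+=samp(G,hullp(P,f))+.7*samp(G,hullp(P,h))+.7*samp(G,proj(P,circ(x,y,8,z0+55)))
    return s
E
cat > fit.py <<'E'
from h import *
Ps=[eyes.read_camera(n) for n in("scene","top")]; Gs=[gradmag(P) for P in Ps]
P0,P1=Ps
def f(p):
    x,y,a,dx,dy=p
    return -sum(samp(G,proj(P,poly(rect(x,y,a,104,96,8))))+samp(G,proj(P,poly(rect(x+dx,y+dy,a,70,40,50)))) for P,G in zip(Ps,Gs))
c=onz(P1,(254,243.5),8)
a0=onz(P1,(220+246/4,150+350/4),8);b0=onz(P1,(220+150/4,150+486/4),8); d=a0-b0; ya=np.arctan2(d[1],d[0]); print("init",c,ya)
B=[(c[0]-15,c[0]+15),(c[1]-15,c[1]+15),(ya-.15,ya+.15),(-4,4),(-4,4)]
r=differential_evolution(f,B,seed=1,maxiter=120,popsize=12); print("dock x y yaw, carrier off",r.x.round(3),r.fun)
x,y,a,dx,dy=r.x
pl={}
for n,uv,R in(("mid",(368,217.5),13),("small",(324.7,215.7),10),("large",(332.7,251),16)):
    c=onz(P1,uv,35)
    q=[differential_evolution(lambda p:-plugscore(ps,gs,*p,R),[(c[0]-20,c[0]+20),(c[1]-20,c[1]+20)],seed=1).x for ps,gs in((Ps,Gs),(Ps[:1],Gs[:1]),(Ps[1:],Gs[1:]))]
    print(n,np.round(q,1).tolist()); pl[n]=(q[0],R)
for k,P in enumerate(Ps):
    S=4;o=(190,150) if k==0 else (220,150); im=cv2.resize(P["img"][o[1]:o[1]+130,o[0]:o[0]+200,::-1],None,fx=S,fy=S,interpolation=2).copy()
    def dr(u,col): 
        for v in u: cv2.circle(im,tuple(int(t) for t in (v-o+.5)*S),1,col,-1)
    dr(proj(P,poly(rect(x,y,a,104,96,8))),(0,0,255));dr(proj(P,poly(rect(x+dx,y+dy,a,70,40,50))),(0,255,0));dr(proj(P,circ(x+dx,y+dy,14,50)),(255,0,255))
    for q,R in pl.values(): dr(hullp(P,np.r_[circ(*q,R,2),circ(*q,R,18)]),(0,255,0)); dr(proj(P,circ(*q,8,55)),(0,0,255))
    cv2.imwrite(f"pics/fit{k}.png",im)
E
python3 fit.py
```

```text
init [478.95159329 -15.95318494   8.        ] -0.5906321348128002
dock x y yaw, carrier off [483.69  -15.948  -0.594  -3.38    2.019] -908.4601440429688
mid [[547.3, -293.2], [547.6, -293.8], [545.8, -289.7]]
small [[551.3, -186.7], [551.1, -189.5], [547.9, -184.6]]
large [[467.1, -211.3], [467.0, -211.5], [466.0, -205.5]]
```

```bash
python3 -c "
import cv2,numpy as np
a=cv2.imread('pics/fit0.png');b=cv2.imread('pics/fit1.png');cv2.imwrite('pics/fitv.png',cv2.resize(np.vstack([a[:,:],b[:,:]]),(480,600)) if 0 else np.hstack([a[60:420,:400],b[80:440,:400]]))"
```

```text
(no output)
```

View pics/fitv.png

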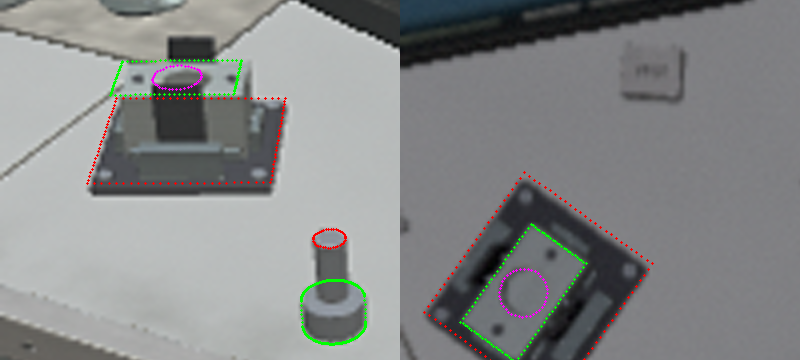

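The fit overlays disagree by 1–2 px between views: in the scene view the carrier outline sits left of the carrier. I'll fit each camera separately to find the bias.

```bash
cat > fit2.py <<'E'
from h import *
Ps=[eyes.read_camera(n) for n in("scene","top")]; Gs=[gradmag(P) for P in Ps]
for k in(0,1):
    P,G=Ps[k],Gs[k]
    def f(p):
        x,y,a,dx,dy=p
        if k==0: b=proj(P,poly(rect(x,y,a,104,96,8)))[25:]   # all but maybe hidden
        else: b=proj(P,poly(rect(x,y,a,104,96,8)))
        return -samp(G,b)-samp(G,proj(P,poly(rect(x+dx,y+dy,a,70,40,50))))-.5*samp(G,proj(P,circ(x+dx,y+dy,14,50)))
    B=[(465,500),(-35,5),(-.72,-.48),(-3,3),(-3,3)]
    for s in(1,2):
        r=differential_evolution(f,B,seed=s,maxiter=150,popsize=15); x=r.x; print(k,x.round(3),"carrier",x[:2]+x[3:],r.fun)
    S=6;o=np.array([205,165]) if k==0 else np.array([220,208])
    im=cv2.resize(P["img"][o[1]:o[1]+66,o[0]:o[0]+66,::-1],None,fx=S,fy=S,interpolation=2).copy()
    for u,c in((proj(P,poly(rect(*x[:3],104,96,8))),(0,0,255)),(proj(P,poly(rect(x[0]+x[3],x[1]+x[4],x[2],70,40,50))),(0,255,0)),(proj(P,circ(x[0]+x[3],x[1]+x[4],14,50)),(255,0,255))):
        for v in u: cv2.circle(im,tuple(int(t) for t in (v-o+.5)*S),0,c,-1)
    cv2.imwrite(f"pics/f2_{k}.png",im)
cv2.imwrite("pics/f2.png",np.hstack([cv2.imread("pics/f2_0.png"),cv2.imread("pics/f2_1.png")]))
E
python3 fit2.py
```

```text
0 [480.251 -25.642  -0.568   2.969   2.545] carrier [483.22002775 -23.09652795] -695.8853149414062
0 [480.205 -25.551  -0.564   2.997   2.542] carrier [483.20190102 -23.00868964] -695.850341796875
1 [ 4.80419e+02 -1.44410e+01 -5.93000e-01 -3.36000e-01  1.09100e+00] carrier [480.08341685 -13.34937958] -535.1943969726562
1 [ 4.8040e+02 -1.4648e+01 -5.8300e-01 -2.6400e-01  8.1500e-01] carrier [480.13676669 -13.83330396] -534.4622192382812
```

View pics/f2.png

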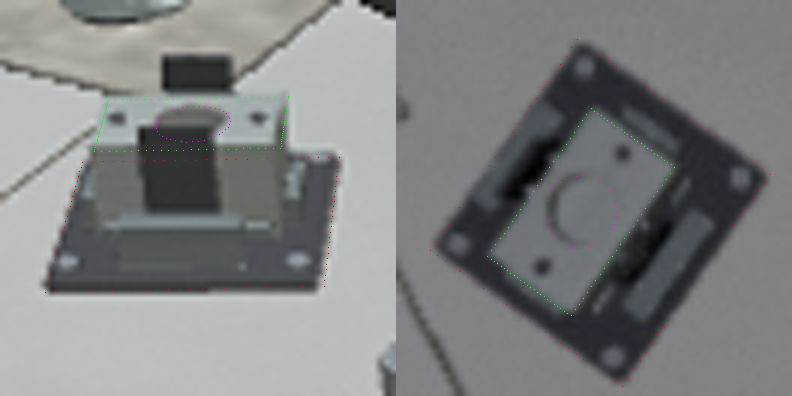

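```bash
cat >> h.py <<'E'
from scipy.spatial.transform import Rotation as Ro
def go(pos,yawdeg,s=None):
    s=s or readout.state(); R=Ro.from_euler("xyz",s["tcp_rot"]); T=Ro.from_euler("xyz",[np.pi,0,np.radians(yawdeg)])
    print("turn",(R.inv()*T).as_rotvec(degrees=True).round(2),"shift",(R.inv().apply(np.array(pos)-s["eef_pos"])/1000).round(4))
def st():
    s=readout.state(); print("t",s["t"].__round__(2) if not hasattr(s["t"],"shape") else s["t"],"pos",s["eef_pos"].round(1),"rot",np.degrees(s["tcp_rot"]).round(2),"open",round(float(s["opening"]),3),"grip",s["grip_force"],"F",s["ft_force"].round(1))
E
python3 -c "
from h import *
go((480,240,215),166.8); go((547,-292,130),146.3)"
```

```text
turn [ 0.01  0.   -0.02] shift [-4.124e-01 -2.816e-01 -3.000e-04]
turn [1.000e-02 0.000e+00 2.048e+01] shift [-0.5993 -0.7842  0.0846]
```

>>> {"method": "move_arm", "body": {"plan": [[[0, 0, 0], [-0.06, -0.04, 0], 1], [[0, 0, 0], [-0.18, -0.12, 0], 1], [[0, 0, 0], [-0.3, -0.2, 0], 1], [[0, 0, 0], [-0.412, -0.282, 0], 1], [[0, 0, 0], [-0.412, -0.282, 0], 1]]}}

```text
t: 1.82
eef_pos: [355.8, 377.0, 214.9]
tcp_rot: [3.141, 0.0, 2.911]
ft_force: [0.2, 0.4, 0.9]
opening: 1.005
grip_force: 0.0
```

>>> {"method": "move_arm", "body": {"plan": [[[0, 0, 0], [-0.412, -0.282, 0], 1], [[0, 0, 0], [-0.412, -0.282, 0], 1], [[0, 0, 0], [-0.412, -0.282, 0], 1], [[0, 0, 0], [-0.412, -0.282, 0], 1], [[0, 0, 0], [-0.412, -0.282, 0], 1]]}}

```text
t: 2.45
eef_pos: [566.6, 146.0, 214.8]
tcp_rot: [3.141, 0.0, 2.911]
ft_force: [1.1, 0.3, 0.3]
opening: 1.001
grip_force: 0.0
```

```bash
python3 -c "
from h import *
st(); go((547,-292,130),146.3)"
```

```text
t 2.45 pos [566.6 146.  214.8] rot [1.7998e+02 3.0000e-02 1.6677e+02] open 1.001 grip 0.0 F [1.1 0.3 0.3]
turn [3.000e-02 2.000e-02 2.047e+01] shift [-0.0812 -0.4309  0.0847]
```

>>> {"method": "move_arm", "body": {"plan": [[[0, 0, 0], [-0.01, -0.06, 0], 1], [[0, 0, 5], [-0.025, -0.122, 0], 1], [[0, 0, 10], [-0.035, -0.184, 0], 1], [[0, 0, 15], [-0.045, -0.246, 0], 1], [[0, 0, 20.5], [-0.06, -0.308, 0.02], 1]]}}

```text
t: 3.08
eef_pos: [553.4, -162.2, 197.5]
tcp_rot: [3.141, 0.003, 2.55]
ft_force: [1.7, 0.7, -0.5]
opening: 0.998
grip_force: 0.0
```

```bash
python3 -c "
from h import *
st(); go((547,-292,130),146.3)"
```

```text
t 3.08 pos [ 553.4 -162.2  197.5] rot [1.7996e+02 1.6000e-01 1.4609e+02] open 0.998 grip 0.0 F [ 1.7  0.7 -0.5]
turn [ 0.04  0.16 -0.21] shift [-0.0669 -0.1113  0.0676]
```

>>> {"method": "move_arm", "body": {"plan": [[[0, 0, 0], [-0.033, -0.055, 0.01], 1], [[0, 0, 0], [-0.067, -0.111, 0.03], 1], [[0, 0, 0], [-0.067, -0.111, 0.068], 1], [[0, 0, 0], [-0.067, -0.111, 0.068], 1]]}}

```text
t: 3.58
eef_pos: [545.9, -289.5, 126.0]
tcp_rot: [3.141, -0.005, 2.551]
ft_force: [-0.8, 1.3, 0.1]
opening: 1.0
grip_force: 0.0
```

```bash
python3 - <<'E'
from h import *
st(); go((547,-292,26),146.3)
ims=[]
for n,o in(("scene",(270,150)),("top",(320,160))):
    P=eyes.read_camera(n); im=cv2.resize(P["img"][o[1]:o[1]+110,o[0]:o[0]+100,::-1],None,fx=4,fy=4,interpolation=2); ims.append(im)
cv2.imwrite("pics/ap.png",np.hstack(ims))
E
```

```text
t 3.58 pos [ 545.9 -289.5  126. ] rot [179.99  -0.29 146.18] open 1.0 grip 0.0 F [-0.8  1.3  0.1]
turn [ 0.01 -0.29 -0.12] shift [-0.0028 -0.0015  0.1   ]
```

View pics/ap.png

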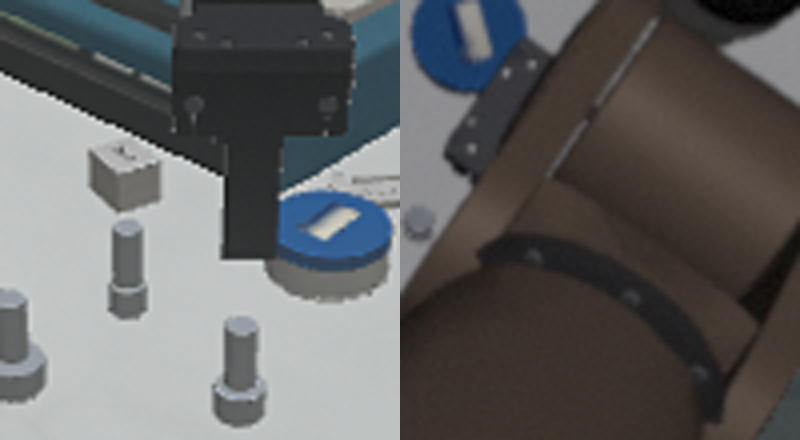

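The gripper hangs straight above the mid plug (scene crop (240,370)), and the arm hides the top view. I'll descend and squeeze.

>>> {"method": "move_arm", "body": {"plan": [[[0, 0, 0], [-0.003, -0.0015, 0.05], 1], [[0, 0, 0], [-0.003, -0.0015, 0.1], 1], [[0, 0, 0], [-0.003, -0.0015, 0.1], 1], [[0, 0, 0], [-0.003, -0.0015, 0.1], -1], [[0, 0, 0], [-0.003, -0.0015, 0.1], -1]]}}

```text
t: 4.3
eef_pos: [550.1, -292.7, 31.0]
tcp_rot: [3.142, 0.004, 2.553]
ft_force: [0.8, 0.5, -0.4]
opening: 0.841
grip_force: 0.0
```

>>> {"method": "move_arm", "body": {"plan": [[[0, 0, 0], [0, 0, 0], -1], [[0, 0, 0], [0, 0, 0], -1], [[0, 0, 0], [0, 0, 0], -1]]}}

```text
t: 4.68
eef_pos: [549.0, -292.4, 28.6]
tcp_rot: [3.141, 0.0, 2.553]
ft_force: [-0.1, -0.2, -0.1]
opening: 0.528
grip_force: 0.0
```

```bash
python3 -c "
from h import *
st()"
```

```text
t 4.67 pos [ 549.  -292.4   28.6] rot [1.7999e+02 1.0000e-02 1.4627e+02] open 0.528 grip 0.0 F [-0.1 -0.2 -0.1]
```

>>> {"method": "move_arm", "body": {"plan": [[[0, 0, 0], [0, 0, 0], -1], [[0, 0, 0], [0, 0, 0], -1], [[0, 0, 0], [0, 0, 0], -1], [[0, 0, 0], [0, 0, 0], -1], [[0, 0, 0], [0, 0, 0], -1]]}}

```text
t: 5.3
eef_pos: [548.9, -292.3, 28.3]
tcp_rot: [3.142, -0.0, 2.553]
ft_force: [0.3, 0.4, -1.3]
opening: 0.162
grip_force: 30.0
```

>>> {"method": "move_arm", "body": {"plan": [[[0, 0, 0], [0, 0, 0], -1], [[0, 0, 0], [0, 0, 0], 0], [[0, 0, 0], [0, 0, 0], 0], [[0, 0, 0], [0, 0, 0], 0], [[0, 0, 0], [0, 0, 0], 0]]}}

```text
t: 5.92
eef_pos: [549.0, -292.3, 28.4]
tcp_rot: [3.142, 0.0, 2.553]
ft_force: [0.1, 1.0, -0.2]
opening: 0.484
grip_force: 0.0
```

>>> {"method": "move_arm", "body": {"plan": [[[0, 0, 10], [0, 0, 0], 0], [[0, 0, 20], [0, 0, 0], 0], [[0, 0, 30], [0, 0, 0], 0], [[0, 0, 40], [0, 0, 0], 0], [[0, 0, 50], [0, 0, 0], 0]]}}

```text
t: 6.55
eef_pos: [549.0, -292.3, 28.4]
tcp_rot: [3.142, -0.0, 1.675]
ft_force: [-0.3, 0.3, 0.0]
opening: 0.501
grip_force: 0.0
```

>>> {"method": "move_arm", "body": {"plan": [[[0, 0, 10], [0, 0, 0], 0], [[0, 0, 20], [0, 0, 0], 0], [[0, 0, 30], [0, 0, 0], 0], [[0, 0, 40], [0, 0, 0], 0], [[0, 0, 40], [0, 0, 0], 0]]}}

```text
t: 7.18
eef_pos: [549.0, -292.3, 28.4]
tcp_rot: [-3.142, -0.0, 0.983]
ft_force: [-0.6, 0.3, -0.0]
opening: 0.5
grip_force: 0.0
```

```bash
python3 -c "
from h import *
st(); go((549,-292.4,28.4),56.3)"
```

```text
t 7.17 pos [ 549.  -292.3   28.4] rot [-180.     -0.     56.35] open 0.5 grip 0.0 F [-0.6  0.3 -0. ]
turn [-0.   -0.    0.05] shift [-0.      0.0001 -0.    ]
```

>>> {"method": "move_arm", "body": {"plan": [[[0, 0, 0], [0, 0, 0], -1], [[0, 0, 0], [0, 0, 0], -1], [[0, 0, 0], [0, 0, 0], -1], [[0, 0, 0], [0, 0, 0], -1], [[0, 0, 0], [0, 0, 0], -1]]}}

```text
t: 7.8
eef_pos: [549.0, -292.3, 28.4]
tcp_rot: [-3.142, -0.0, 0.983]
ft_force: [-0.8, -0.1, -0.9]
opening: 0.162
grip_force: 30.0
```

```bash
python3 - <<'E'
from h import *
st(); s=readout.state()
P=eyes.read_camera("scene"); G=gradmag(P)
# plug is at TCP xy: compare with the image: bias of scene camera
for z0 in(0,):
    r=differential_evolution(lambda p:-plugscore([P],[G],*p,13,0),[(530,565),(-310,-275)],seed=1); print(r.x,r.fun)
E
```

```text
t 7.8 pos [ 549.  -292.3   28.4] rot [-1.800e+02 -1.000e-02  5.629e+01] open 0.162 grip 29.999682158231735 F [-0.8 -0.1 -0.9]
[ 550.09665826 -294.51802473] -794.611328125
```

```bash
python3 -c "
from h import *
go((481,-16,140),56.3); go((481,-16,105),56.3)"
```

```text
turn [-0.   -0.01 -0.01] shift [ 0.1921 -0.2099 -0.1116]
turn [-0.   -0.01 -0.01] shift [ 0.1921 -0.2099 -0.0766]
```

>>> {"method": "move_arm", "body": {"plan": [[[0, 0, 0], [0, 0, -0.03], -1], [[0, 0, 0], [0, 0, -0.08], -1], [[0, 0, 0], [0, 0, -0.12], -1]]}}

```text
t: 8.22
eef_pos: [549.0, -292.4, 150.0]
tcp_rot: [3.141, -0.0, 0.982]
ft_force: [0.1, -0.1, -1.1]
opening: 0.164
grip_force: 30.0
```

>>> {"method": "move_arm", "body": {"plan": [[[0, 0, 0], [0.038, -0.042, 0], -1], [[0, 0, 0], [0.076, -0.084, 0], -1], [[0, 0, 0], [0.114, -0.126, 0], -1], [[0, 0, 0], [0.153, -0.168, 0], -1], [[0, 0, 0], [0.192, -0.21, 0], -1]]}}

```text
t: 8.85
eef_pos: [480.3, -14.5, 148.5]
tcp_rot: [3.141, -0.0, 0.982]
ft_force: [0.6, 1.4, -1.0]
opening: 0.162
grip_force: 30.0
```

>>> {"method": "move_arm", "body": {"plan": [[[0, 0, 0], [0, 0, 0.02], -1], [[0, 0, 0], [0, 0, 0.045], -1], [[0, 0, 0], [0, 0, 0.045], -1], [[0, 0, 0], [0, 0, 0.045], -1]]}}

```text
t: 9.35
eef_pos: [481.2, -16.2, 104.0]
tcp_rot: [3.141, -0.0, 0.982]
ft_force: [0.1, -0.4, -0.7]
opening: 0.162
grip_force: 30.0
```

```bash
cat > rel.py <<'E'
from h import *
import sys
st(); s=readout.state(); tx,ty,tz=s["eef_pos"]; z0=tz-28.4
P=eyes.read_camera("scene"); o=np.array([200,140]); S=6
G=gradmag(P)
def pf(p):
    x,y=p; f=np.r_[circ(x,y,12,z0),circ(x,y,13,z0+2),circ(x,y,13,z0+18)]; return -samp(G,hullp(P,f))
r=differential_evolution(pf,[(tx-12,tx+12),(ty-12,ty+12)],seed=1); print("plug foot fit minus TCP",r.x-[tx,ty],r.fun)
im=cv2.resize(P["img"][o[1]:o[1]+95,o[0]:o[0]+80,::-1],None,fx=S,fy=S,interpolation=2).copy(); raw=im.copy()
def dr(u,c):
    for v in u: cv2.circle(im,tuple(int(t) for t in (v-o+.5)*S),0,c,-1)
dr(hullp(P,np.r_[circ(tx,ty,12,z0),circ(tx,ty,13,z0+2),circ(tx,ty,13,z0+18)]),(0,255,0))
a=-.588
dr(proj(P,poly(rect(480.8,-15.5,a,70,40,50))),(0,0,255)); dr(proj(P,circ(480.8,-15.5,14,50)),(255,0,255)); dr(proj(P,poly(rect(480.8,-16,a,104,96,8))),(255,255,0))
cv2.imwrite(sys.argv[1],cv2.resize(np.hstack([raw[:,:],im])[0:],(800,475)))
E
python3 rel.py pics/rel1.png
```

```text
t 9.35 pos [481.2 -16.2 104. ] rot [ 1.7998e+02 -2.0000e-02  5.6270e+01] open 0.162 grip 29.99931959202513 F [ 0.1 -0.4 -0.7]
plug foot fit minus TCP [2.79457175 0.84353031] -272.1755065917969
```

View pics/rel1.png

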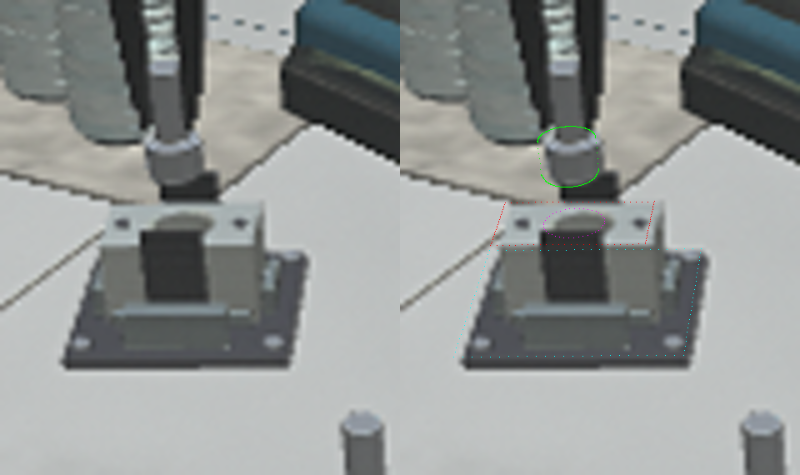

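```bash
cat > rel2.py <<'E'
from h import *
s=readout.state(); tx,ty,tz=s["eef_pos"]; z0=tz-28.4
P=eyes.read_camera("scene"); G=gradmag(P)
R=lambda a:np.array([[np.cos(a),-np.sin(a)],[np.sin(a),np.cos(a)]])
def edges(x,y,a):
    def seg(p,q,n=40):
        p,q=np.array(p,float),np.array(q,float); X=p+(q-p)*np.linspace(.03,.97,n)[:,None]
        X[:,:2]=X[:,:2]@R(a).T+[x,y]; return X
    E=[seg((-35,20,50),(35,20,50)),seg((-35,-20,50),(35,-20,50)),seg((-35,-20,50),(-35,20,50)),seg((35,-20,50),(35,20,50)),
       seg((-35,-20,50),(-35,-20,28)),seg((35,-20,50),(35,-20,28)),
       seg((-14,-30,62),(14,-30,62)),seg((-14,-30,62),(-14,-30,28)),seg((14,-30,62),(14,-30,28)),
       seg((-14,26,62),(-14,26,50)),seg((14,26,62),(14,26,50))]
    return E
def f(p): return -sum(samp(G,proj(P,e)) for e in edges(*p))
for b in(.01,.1):
    r=differential_evolution(f,[(468,496),(-32,0),(-.588-b,-.588+b)],seed=1); print("carrier scene",r.x,r.fun,f((480.8,-15.5,-.588)))
f0=lambda p:-sum(samp(G,hullp(P,h)) for h in(np.r_[circ(*p,12,z0),circ(*p,13,z0+2),circ(*p,13,z0+18)],np.r_[circ(*p,11.5,z0),circ(*p,13,z0+2)]))-samp(G,proj(P,circ(*p,13,z0+18))[::1])
q=differential_evolution(f0,[(tx-12,tx+12),(ty-12,ty+12)],seed=1); print("plug scene-TCP",q.x-[tx,ty])
c=r.x[:2]-(q.x-[tx,ty]); print("carrier corrected",c,"rel to TCP in carrier axes",R(-.588)@(c-[tx,ty]))
o=np.array([200,140]);S=6; im=cv2.resize(P["img"][o[1]:o[1]+90,o[0]:o[0]+80,::-1],None,fx=S,fy=S,interpolation=2).copy()
def dr(u,c):
    for v in u: cv2.circle(im,tuple(int(t) for t in (v-o+.5)*S),0,c,-1)
for e in edges(*r.x): dr(proj(P,e),(0,0,255))
dr(hullp(P,np.r_[circ(*q.x,12,z0),circ(*q.x,13,z0+2),circ(*q.x,13,z0+18)]),(0,255,0)); dr(proj(P,circ(*r.x[:2],14,50)),(255,0,255))
cv2.imwrite("pics/rel2.png",im)
E
python3 rel2.py
```

```text
carrier scene [483.30692367 -17.08370221  -0.59099091] -2887.239501953125 -2297.3806
carrier scene [483.39935638 -16.87838189  -0.5900207 ] -2884.87939453125 -2297.3806
plug scene-TCP [ 2.19328865 -0.22360047]
carrier corrected [481.20606773 -16.65478142] rel to TCP in carrier axes [-0.28424934 -0.24971265]
```

View pics/rel2.png

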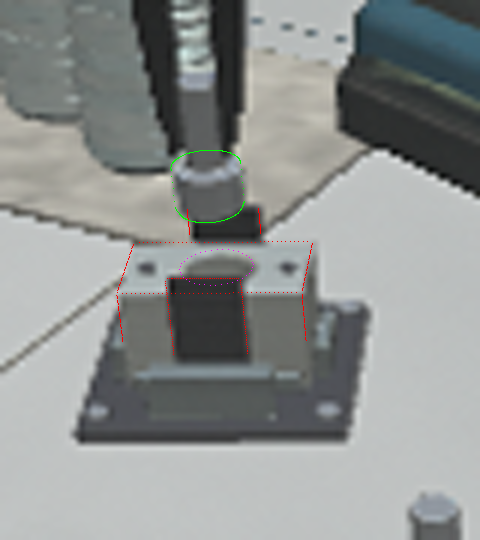

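The overlay agrees with the block holes at (148,268)/(289,268) and with the socket arc centred near (219,268). The plug is within about 0.5 mm of being above the socket, so I'll lower it gently.

>>> {"method": "move_arm", "body": {"plan": [[[0, 0, 0], [0, 0, 0.015], -1], [[0, 0, 0], [0, 0, 0.022], -1], [[0, 0, 0], [0, 0, 0.026], -1], [[0, 0, 0], [0, 0, 0.029], -1], [[0, 0, 0], [0, 0, 0.032], -1]]}}

```text
t: 10.07
eef_pos: [481.0, -16.1, 71.5]
tcp_rot: [3.141, -0.0, 0.982]
ft_force: [-0.1, -0.0, -1.2]
opening: 0.162
grip_force: 30.0
```

>>> {"method": "move_arm", "body": {"plan": [[[0, 0, 0], [0, 0, 0.004], -1], [[0, 0, 0], [0, 0, 0.007], -1], [[0, 0, 0], [0, 0, 0.009], -1], [[0, 0, 0], [0, 0, 0.0105], -1], [[0, 0, 0], [0, 0, 0.0105], -1]]}}

```text
t: 10.7
eef_pos: [480.9, -16.1, 60.8]
tcp_rot: [-3.141, -0.0, 0.982]
ft_force: [0.4, -0.9, -0.5]
opening: 0.162
grip_force: 30.0
```

>>> {"method": "move_arm", "body": {"plan": [[[0, 0, 0], [0, 0, 0], 0.2], [[0, 0, 0], [0, 0, 0], 0.2], [[0, 0, 0], [0, 0, 0], 0.2], [[0, 0, 0], [0, 0, 0], 0.2], [[0, 0, 0], [0, 0, 0], 0.2]]}}

```text
t: 11.32
eef_pos: [480.9, -16.1, 60.9]
tcp_rot: [-3.142, -0.0, 0.982]
ft_force: [0.3, 0.3, 0.1]
opening: 0.587
grip_force: 0.0
```

>>> {"method": "move_arm", "body": {"plan": [[[0, 0, 0], [0, 0, -0.01], 0.3], [[0, 0, 0], [0, 0, -0.025], 0.3], [[0, 0, 0], [0, 0, -0.05], 0.3], [[0, 0, -10], [0, 0, -0.07], 1], [[0, 0, -20], [0, 0, -0.07], 1]]}}

```text
t: 11.95
eef_pos: [481.6, -16.2, 133.0]
tcp_rot: [3.138, -0.0, 1.337]
ft_force: [-0.1, 0.2, -0.4]
opening: 0.806
grip_force: 0.0
```

>>> {"method": "move_arm", "body": {"plan": [[[0, 0, -10], [0, 0, 0], 1], [[0, 0, -20], [0, 0, 0], 1], [[0, 0, -30], [0, 0, 0], 1], [[0, 0, -40], [0, 0, 0], 1], [[0, 0, -50], [0, 0, 0], 1]]}}

```text
t: 12.58
eef_pos: [481.0, -16.1, 131.6]
tcp_rot: [3.141, 0.0, 2.21]
ft_force: [0.1, 0.2, -0.0]
opening: 1.0
grip_force: 0.0
```

>>> {"method": "move_arm", "body": {"plan": [[[0, 0, -10], [0, 0, 0], 1], [[0, 0, -20], [0, 0, 0], 1], [[0, 0, -20], [0, 0, 0], 1], [[0, 0, -20], [0, 0, 0], 1]]}}

```text
t: 13.08
eef_pos: [480.9, -16.1, 131.2]
tcp_rot: [3.141, 0.0, 2.549]
ft_force: [-0.6, -0.5, 0.5]
opening: 1.001
grip_force: 0.0
```

```bash
cat > rel3.py <<'E'
exec(open("rel2.py").read().split("f0=")[0])
b=np.array([2.1,-.2])
def f0(p): return -samp(G,hullp(P,np.r_[circ(*p,8,52),circ(*p,8,87)]))-samp(G,proj(P,circ(*p,8,87)))
q=differential_evolution(f0,[(470,496),(-30,0)],seed=1); print("plug scene",q.x)
print("rel carrier-plug",r.x[:2]-q.x); st(); go((481,-16.4,33.5),146.2)
o=np.array([200,140]);S=6; cv2.imwrite("pics/rel3.png",cv2.resize(P["img"][o[1]:o[1]+90,o[0]:o[0]+80,::-1],None,fx=S,fy=S,interpolation=2))
E
python3 rel3.py
```

```text
carrier scene [483.56569632 -17.2191746   -0.59693022] -2873.861328125 -2117.5747
carrier scene [483.47760004 -17.03838012  -0.60959103] -2868.766357421875 -2117.5747
plug scene [470.49954666  -6.6543073 ]
rel carrier-plug [ 12.97805338 -10.38407282]
t 13.12 pos [481.  -16.1 131.1] rot [1.7999e+02 1.0000e-02 1.4609e+02] open 1.001 grip 0.0 F [-0.1 -0.6  0.8]
turn [ 0.01  0.01 -0.11] shift [-0.0002 -0.0003  0.0976]
```

View pics/rel3.png

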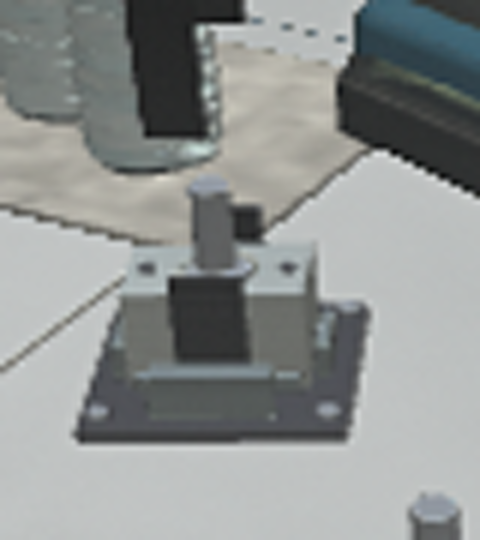

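The plug stands upright and home, with its top at (208,187) and its flange level with the block's face. Next I'll pinch the catches.

>>> {"method": "move_arm", "body": {"plan": [[[0, 0, 0], [0, 0, 0.05], 1], [[0, 0, 0], [0, 0, 0.085], 1], [[0, 0, 0], [0, 0, 0.0975], 1], [[0, 0, 0], [0, 0, 0.0975], -1], [[0, 0, 0], [0, 0, 0.0975], -1]]}}

```text
t: 13.75
eef_pos: [481.5, -16.1, 34.5]
tcp_rot: [3.141, 0.001, 2.553]
ft_force: [0.3, 0.3, -0.7]
opening: 0.845
grip_force: 0.0
```

>>> {"method": "move_arm", "body": {"plan": [[[0, 0, 0], [0, 0, 0], -1], [[0, 0, 0], [0, 0, 0], -1], [[0, 0, 0], [0, 0, 0], -1], [[0, 0, 0], [0, 0, 0], -1], [[0, 0, 0], [0, 0, 0], -1]]}}

```text
t: 14.38
eef_pos: [481.1, -16.2, 34.3]
tcp_rot: [3.141, 0.001, 2.553]
ft_force: [-2.8, -1.2, 14.1]
opening: 0.486
grip_force: 30.1
```

```bash
python3 -c "
from h import *
st()"
```

```text
t 14.38 pos [481.1 -16.2  34.3] rot [1.7998e+02 5.0000e-02 1.4627e+02] open 0.486 grip 30.079238712787628 F [-2.8 -1.2 14.1]
```

>>> {"method": "move_arm", "body": {"plan": [[[0, 0, 0], [0, 0, -0.002], -1], [[0, 0, 0], [0, 0, -0.006], -1], [[0, 0, 0], [0, 0, -0.01], -1]]}}

```text
t: 14.75
eef_pos: [480.8, -16.0, 43.5]
tcp_rot: [-3.142, -0.0, 2.553]
ft_force: [0.6, -0.3, -2.1]
opening: 0.486
grip_force: 30.0
```

>>> {"method": "move_arm", "body": {"plan": [[[0, 0, 0], [0, 0, -0.015], -1], [[0, 0, 0], [0, 0, -0.035], -1], [[0, 0, 0], [0, 0, -0.06], -1], [[0, 0, 0], [0, 0, -0.085], -1], [[0, 0, 0], [0, 0, -0.105], -1]]}}

```text
t: 15.38
eef_pos: [480.8, -16.0, 150.3]
tcp_rot: [3.141, 0.001, 2.553]
ft_force: [0.6, 0.2, -3.0]
opening: 0.485
grip_force: 30.0
```

>>> {"method": "move_arm", "body": {"plan": [[[0, 0, 0], [0, 0, 0], -1], [[0, 0, 0], [0, 0, 0], -1], [[0, 0, 0], [0, 0, 0], -1], [[0, 0, 0], [0, 0, 0], -1]]}}

```text
t: 15.88
eef_pos: [480.7, -16.0, 147.8]
tcp_rot: [-3.141, -0.001, 2.553]
ft_force: [0.1, 0.9, -2.8]
opening: 0.487
grip_force: 30.0
```

```bash
python3 - <<'E'
from h import *
st(); P=eyes.read_camera("scene"); cv2.imwrite("pics/up.png",cv2.resize(P["img"][100:250,190:390,::-1],None,fx=4,fy=4,interpolation=2))
E
```

```text
t 15.88 pos [480.7 -16.  147.8] rot [-1.7998e+02 -6.0000e-02  1.4628e+02] open 0.487 grip 29.96679335832596 F [ 0.1  0.9 -2.8]
```

View pics/up.png

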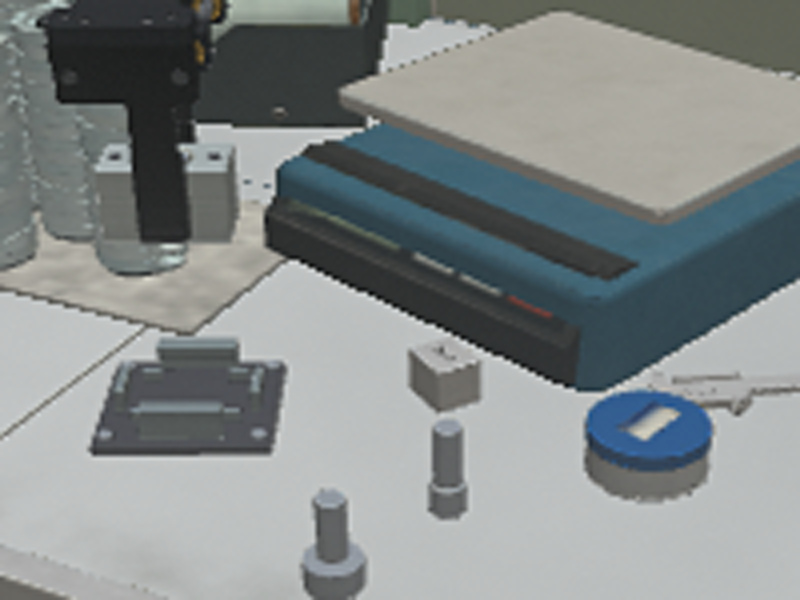

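The carrier hangs level at about (165,190), well clear of the empty dock, and the other plugs are still standing. I'm handing the job in.

```bash
python3 -c "
from cell import env
print(env.job_done())"
```

```text
the job is handed in; nothing more can be done
None
```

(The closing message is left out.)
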